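# Assemble a banding roller

## Task

Thread the wide wooden roller section onto the horizontal axle of the stand, then the narrow one behind it, sliding each along until it meets what is in front of it. Then fit the end cap over the end of the axle and press it home firmly by feel, about 10 N, so that collar, sections and cap stand tight together without a gap; never force anything (25 N is too much), leave the jar, tub and brush where they are, and let go.

Things in the scene. Friction and masses are not known exactly. Their poses are not given: they have to be found in the camera images.
- stand: Fixed dark steel roller stand: foot 130 x 110 x 14 mm, upright 36 x 44 mm in plan and 125 mm high. Origin: on the table under the upright. +x points level along the axle, away from the upright; z up. The bare steel axle, 16 mm diameter, runs 100 mm above the table from the upright's face (stand x = 20 mm) to its tip (x = 124 mm).
- axle_tip (a point): Centre of the free end of the axle, 100 mm above the table; axes as the stand's (+x outward along the axle). The last 4 mm taper from 16 to 12 mm diameter.
- collar_zone (a point): Point on the axle's axis at stand x = 41 mm, fixed to the stand. A steel collar, 26 mm across and 8 mm long, is clamped on the axle as the stop for the sections. Its outer face lies up to 7 mm either side of this point (stand x = 34 to 48 mm): its place is not measured and differs each time, so find it by touch. It does not slide under 60 N.
- spring_hump (a point): Top of the humped leaf spring on top of the axle, 14 mm short of the tip and 3.6 mm proud; its ramps run from 2 to 26 mm short of the tip. It yields downward up to 4.5 mm (2 N, plus 1 N per mm). Each part rides over it with up to about 6 N of drag and is pushed up by up to 5 N. The sections pass it and are then free; the cap stays on it and is held by it.
- wide_section: Plain wooden roller section, octagonal, 60 mm across the flats and 30 mm long, 80 g, with a through bore along its x axis that lets the 16 mm axle pass with 1.2 mm of play all round (bore octagonal, 18.4 mm). Stands on a flat on the table with the bore level. Origin: centre of the bore, mid-length, 30 mm above the table at the start; +x along the bore, both ends alike.
- narrow_section: Like the wide section but 48 mm across the flats and 22 mm long, 40 g; same bore. Origin: centre of the bore, mid-length, 24 mm above the table at the start; +x along the bore, both ends alike.
- end_cap: Plain wooden end cap, octagonal, 44 mm across the flats and 48 mm long, 90 g, with the same bore, 42 mm deep, from one end only (too deep to meet the tip of the axle when the cap rests on the narrow section). Lies on a flat. Origin: on the axis, mid-length, 22 mm above the table at the start; +x points to the closed end, the open end is at x = -24 mm.
- cap_mouth (a point): Centre of the cap's open end; x points into the cap, to the closed end.
- pigment_jar: Bystander: jar with a lid, 66 mm diameter, about 85 mm high. Origin: centre of its underside.
- tub: Bystander: open white tub, 84 mm diameter at the rim, 60 mm high. Origin: centre of its underside.
- brush: Bystander: paint brush, 170 mm long, lying flat. Origin: underside, along x.
Mind the look-alikes: they are no part of the job. Of the things that look like the stand, take the one that is nearest to the robot's base at the start.

How it is judged:
By the outcome, as a careful person would: the job done as asked, in the order asked, and still so for the second after the job is handed in, with the robot touching nothing.
It also fails if it takes over 72 s, if anything falls off the work surface, if the arm or the gripper's body presses on something with over 40 N, if the wrist force passes 120 N, or if a joint passes its speed limit or range.

## Robot

A 7-joint arm with a two-finger parallel gripper is mounted at the origin on the work surface. World frame = base frame: x ahead of the robot, y to its left, z up, the work surface at z = 0. Lengths are in mm, angles in rad, forces in N, time in s.
With the tool pointing down it reaches from about 400 to 875 mm from the base axis. Payload 4.4 kg.
Tool frame: the origin (TCP) lies on the centre line of the jaws, within the pads' length; the fingertips stand 25 mm ahead of it and the grasp point (between the pads) lies 6 mm ahead of it; x points along the fingers, y is the direction in which the jaws open and shut, and the axes are right-handed (so a half turn about x gives the same grasp; the last joint's range is limited). The gripper opens to 85 mm and grips with 20 to 120 N. Pads are 22 mm wide; open, the fingers measure 114 mm over their backs; the gripper's body (76 mm by 85 mm) begins 54 mm behind the grasp point. The pads swing forward as they close: fully open they stand 13 mm farther back than shut.
Start: joints at [1.119, 0.628, 0.038, 1.517, -0.027, 0.996, -0.02], TCP at [244.622, -602.227, 256.313] pointing down, gripper open.
Joint ranges: [-3.06, 3.06], [-0.37, 2.12], [-1.25, 1.32], [0.18, 2.47], [-1.1, 4.24], [0.23, 1.98], [-2.94, 2.94]. Speed limits (rad/s): [2.57, 2.57, 3.14, 3.14, 3.14, 3.14, 3.14].

## Interface

Orientations are given as [roll, pitch, yaw] about the fixed x, y, z axes, in that order (R = Rz(yaw) Ry(pitch) Rx(roll)).
In Python, from cell import * gives the robot as it stands. The module is installed in compiled form; this text tells all that it offers.
- The arm moves only by the tool jog_arm, never from a script. Its argument "series" is a list of rows, each a list of 3 entries, a list of its own where there are three numbers: the turn, a rotation vector about the tool's x, y, z in degrees, then the shift along the tool's x, y, z in mm, then the gripper's target within -1 to 1 (shut at 1, half-way at 0, fully open at -1). In form: [[[rx, ry, rz], [dx, dy, dz], hand], ...]. A call has 1 to 8 rows; each row shifts and turns the commanded pose from where the row before left it, along the tool's axes as they then stand; what a row does not reach is not made up. A row lasts 1/8 s, in which the tool goes at most 62.5 mm and 10.7 degrees, less where a joint would pass 70% of its speed; a pose out of reach is approached as far as the arm can. A call is refused whole if a number of a shift passes 62.5 or a number of a turn 10.7, either way. A call with a gripper value outside its range is refused whole. The fingers move at their own pace and stop on an object; the grip force is fixed at half the most. Time passes only in rows, so rows that do not move let the fingers close. It gives the time, the measured TCP pose, the force and the opening at its end, in the units of the state.
- read_state(): the state, without advancing time (a new reading comes with each control period).
- get_image(name): name is "side" or "top" or "wrist"; returns a dict with "img" (400x640x3 uint8, red, green, blue), "range_z" (400x640 float32, mm along the optical axis (not along the pixel's ray), 0 where there is no reading), "fovy" (degrees; the focal length in pixels is half the picture's height over the tangent of half this angle, whatever the lens; pixels are square), "cx", "cy" (the principal point, pixels), "k1" (the pictures are not rectified: a ray, as slopes to the right and down, at radius r is drawn at 1 + k1 r^2 times it, then the intrinsics apply), "cam_to_world" (4x4, takes a point from camera to world coordinates). Camera axes: x right, y up, looking along -z (the intrinsics and any distortion apply to the point x, -y, -z); pixel columns grow to the right and rows downward; lengths in mm; the calibration is good to about 2 mm. A picture is of the moment at which its call begins.
- finish_job(): hands the job in, once; it reports no verdict.
The state is a dict: "clock": time; "qpos": joint angles; "qd": joint speeds; "tau": joint torques, N m; "eef_pos": TCP position; "tool_rot": TCP orientation; "force": force on the tool from outside, world axes, zero at the start; "torque": the same for the moment, N m; "width": finger opening in mm.
Only numpy, scipy, OpenCV 4.12 (cv2) and the standard library are available. Lean on these libraries where they do the work, as an engineer would, in place of code of your own. Each camera call takes 0.05 s, during which the arm holds its last target. There are 200 camera calls.

## Working session

There is one attempt and no reset: what is moved stays moved. The work goes in short steps, Python scripts to look and compute and a tool call to move; the robot and the scene stay as the last step left them, time stands still between calls to the robot, and variables do not carry over. Pictures are saved under pics/ and viewed, about 8 in all and at most 12, crops included, and the job is handed in when it is done.

Besides the shell and the picture viewer there is one more tool, called after "Call:" by a JSON object that holds its "op" and its "data", one argument or row to a line. jog_arm: Moves the arm, as the interface text tells. Its arguments: {"type":"object","properties":{"series":{"type":"array"}},"required":["series"]}

```bash
mkdir -p pics
cat > h.py <<'E'
from cell import *
import numpy as np, cv2
def save(n,f,crop=None,scale=1):
    d=get_image(n); im=d["img"][:,:,::-1].copy()
    np.savez(f"pics/{f}.npz",**d)
    if crop: x0,y0,x1,y1=crop; im=im[y0:y1,x0:x1]
    if scale!=1: im=cv2.resize(im,None,fx=scale,fy=scale,interpolation=cv2.INTER_CUBIC)
    cv2.imwrite(f"pics/{f}.png",im); return d
def ray(d,u,v):
    f=200/np.tan(np.radians(float(d["fovy"]))/2)
    p=np.array([(u-float(d["cx"]))/f,(v-float(d["cy"]))/f]); s=p.copy()
    for _ in range(20): s=p/(1+float(d["k1"])*(s@s))
    M=np.array(d["cam_to_world"]); return M[:3,3],M[:3,:3]@np.array([s[0],-s[1],-1.])
def onz(d,u,v,z):
    o,r=ray(d,u,v); return o+r*(z-o[2])/r[2]
def dep(d,u,v):
    o,r=ray(d,u,v); return o+r*float(d["range_z"][int(v),int(u)])
def load(f): return dict(np.load(f"pics/{f}.npz"))
E
python3 - <<'E'
from h import *
s=read_state(); print({k:np.round(v,3) for k,v in s.items()})
for n in ("top","side"):
    d=save(n,n+"0"); print(n,d["fovy"],d["cx"],d["cy"],d["k1"],np.round(d["cam_to_world"],3).tolist())
E
```

```text
{'clock': np.float64(0.0), 'qpos': array([ 1.119,  0.629,  0.038,  1.518, -0.027,  0.996, -0.02 ]), 'qd': array([ 0.   , -0.   , -0.001,  0.   ,  0.   ,  0.   , -0.   ]), 'tau': array([ 1.0000e-03, -5.6341e+01,  1.2260e+00, -1.9345e+01,  1.1000e-02,
        1.1000e-02,  0.0000e+00]), 'eef_pos': array([ 244.399, -601.655,  255.382]), 'tool_rot': array([-1.566,  1.569,  1.961]), 'force': array([ 0.68 , -0.558,  0.416]), 'torque': array([-0.048, -0.021, -0.025]), 'width': np.float64(85.48)}
top 50.80434548275166 315.8536041946048 202.73617173666193 -0.10651959965983515 [[0.022, 0.983, -0.183, 428.831], [-1.0, 0.022, -0.001, -47.778], [0.003, 0.182, 0.983, 1132.131], [0.0, 0.0, 0.0, 1.0]]
side 54.04723234745977 311.6635922130908 204.76458227505367 0.009505385670472086 [[-0.995, 0.046, -0.084, 554.056], [-0.094, -0.667, 0.74, 613.556], [-0.022, 0.744, 0.668, 681.386], [0.0, 0.0, 0.0, 1.0]]
```

View pics/top0.png

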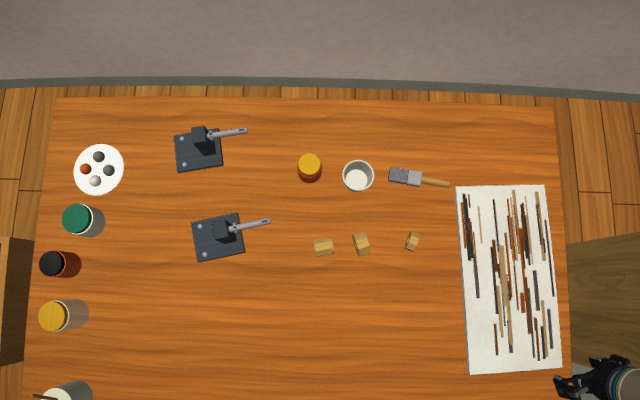

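View pics/side0.png

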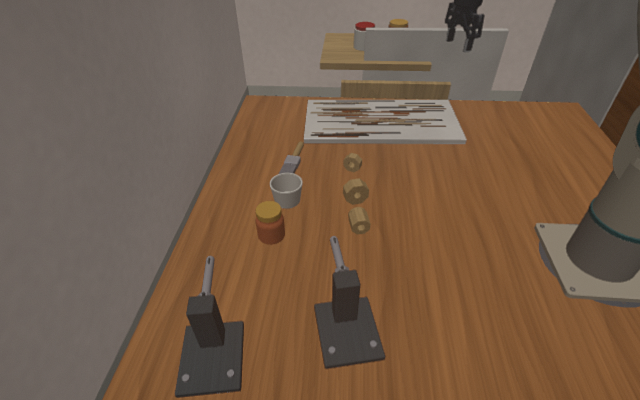

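Top view: two stands, a near one (218,237) and a far one (199,150). The near one is closest to the base, so that's mine. Three wooden parts sit at (323,246), (361,243) and (412,241); from their size and the side view (359,220 / 355,190 / 353,161) they look like the cap, wide and narrow sections. The jar is at (309,166), the tub at (358,175) and the brush at (418,178). Next I'll measure them and check with one close crop.

```bash
cat >> h.py <<'E'
def cloud(d):
    f=200/np.tan(np.radians(float(d["fovy"]))/2); v,u=np.mgrid[0:400,0:640]
    p=np.stack([(u-float(d["cx"]))/f,(v-float(d["cy"]))/f],-1); s=p.copy()
    for _ in range(15): s=p/(1+float(d["k1"])*(s**2).sum(-1,keepdims=True))
    z=d["range_z"]; c=np.stack([s[...,0]*z,-s[...,1]*z,-z],-1); M=np.array(d["cam_to_world"])
    return c@M[:3,:3].T+M[:3,3]
E
python3 - <<'E'
from h import *
for n in("top0","side0"):
    d=load(n); P=cloud(d)
    boxes={"top0":dict(cap=(308,232,340,262),wide=(345,226,378,262),nar=(398,226,428,256)),"side0":dict(cap=(342,204,376,238),wide=(338,174,374,207),nar=(338,150,368,174))}[n]
    for k,(x0,y0,x1,y1) in boxes.items():
        q=P[y0:y1,x0:x1].reshape(-1,3); top=np.percentile(q[:,2],99); 
        m=q[q[:,2]>8]; t=q[q[:,2]>top-5]
        r=cv2.minAreaRect(t[:,:2].astype(np.float32)); r2=cv2.minAreaRect(m[:,:2].astype(np.float32))
        print(n,k,round(top,1),len(t),np.round(m.min(0)),np.round(m.max(0)),"top",np.round(r[0]),np.round(r[1]),round(r[2],1),"all",np.round(r2[0]),np.round(r2[1]),round(r2[2],1))
    # axle: z 88..112 near
    b={"top0":(228,212,275,240),"side0":(325,232,352,275)}[n]
    q=P[b[1]:b[3],b[0]:b[2]].reshape(-1,3); q=q[(q[:,2]>95)&(q[:,2]<116)]
    ln=cv2.fitLine(q[:,:2].astype(np.float32),cv2.DIST_HUBER,0,.01,.01).ravel(); dd=ln[:2]*np.sign(-ln[1]); t=(q[:,:2]-ln[2:])@dd
    print("axle",n,len(q),np.round(ln,3),"yaw",np.degrees(np.arctan2(dd[1],dd[0])),"ends",ln[2:]+dd*t.min(),ln[2:]+dd*t.max(),np.percentile(q[:,2],[5,50,95]))
d=load("top0"); a=d["img"][205:270,180:440,::-1]; b=load("side0")["img"][140:280,280:420,::-1]
a=cv2.resize(a,None,fx=3,fy=3,interpolation=3); b=cv2.resize(b,None,fx=2.8,fy=2.8,interpolation=3)
c=np.zeros((195+392,780,3),np.uint8); c[:195]=a; c[195:195+b.shape[0],:b.shape[1]]=b; cv2.imwrite("pics/crop.png",c)
E
```

```text
top0 cap 49.8 92 [429. -94.   8.] [ 544.  -41. 1132.] top [481. -69.] [103.  47.] 2.5 all [488. -69.] [115.  51.] 3.9
top0 wide 63.8 122 [ 429. -202.    8.] [ 574.  -48. 1132.] top [ 491. -108.] [ 36. 169.] 33.9 all [ 505. -123.] [ 64. 204.] 27.9
top0 nar 51.7 74 [ 429. -320.    9.] [ 563.  -48. 1132.] top [ 493. -180.] [ 28. 293.] 20.2 all [ 478. -191.] [ 48. 299.] 28.0
axle top0 297 [ 2.61000e-01 -9.65000e-01  5.60464e+02  1.17271e+02] yaw -74.85126 ends [545.54927941 172.35909446] [574.06693581  67.02432624] [101.29379985 107.7163311  112.84562522]
side0 cap 47.1 159 [493. -95.   8.] [554. 614. 681.] top [528. 260.] [707.  34.] 88.6 all [523. 259.] [709.  53.] 89.3
side0 wide 62.6 113 [ 496. -186.    8.] [561. 614. 681.] top [533. 214.] [799.  38.] 89.6 all [525. 214.] [ 65. 799.] 0.5
side0 nar 50.0 55 [ 514. -318.    8.] [565. 614. 681.] top [554. 150.] [927.  30.] 88.1 all [559. 148.] [930.  51.] 87.5
axle side0 301 [ 2.36000e-01 -9.72000e-01  5.65586e+02  1.13629e+02] yaw -76.36129 ends [555.0163463  157.18901707] [577.02017     66.50418675] [103.15301038 108.02042216 112.88545781]
```

View pics/crop.png

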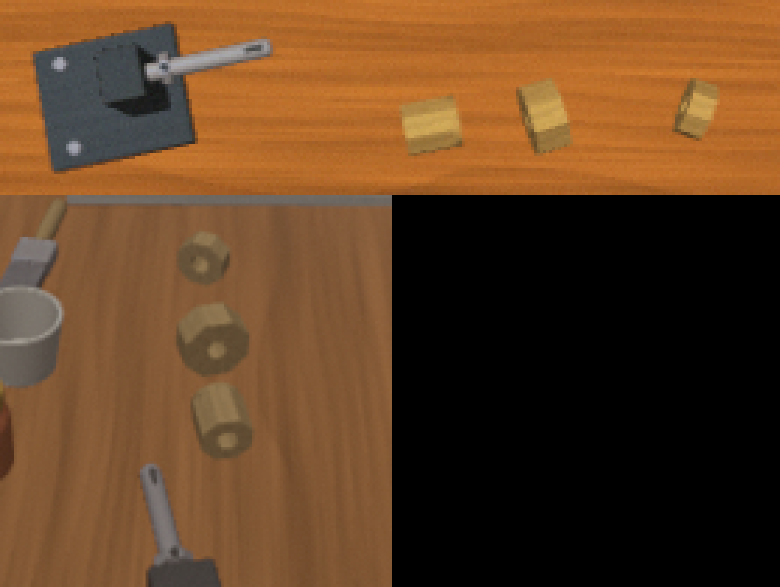

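The crop shows the near stand with its axle to the lower right (tip ~(265,47) in the crop) and the collar near the upright. Left to right are the cap, wide section and narrow section. The cap's bore faces the stand. I'll redo the fit without the missing-depth pixels.

```bash
cat >> h.py <<'E'
def part(P,box,h,tol=4):
    x0,y0,x1,y1=box; q=P[y0:y1,x0:x1].reshape(-1,3); q=q[(q[:,2]<h+12)]
    t=q[abs(q[:,2]-h)<tol]; m=q[q[:,2]>10]
    r=cv2.minAreaRect(t[:,:2].astype(np.float32)); r2=cv2.minAreaRect(m[:,:2].astype(np.float32))
    f=lambda r:(np.round(r[0],1).tolist(),np.round(r[1],1).tolist(),round(r[2],1))
    print(len(t),"zmed",np.round(np.median(t[:,2]),1),"mean",np.round(t[:,:2].mean(0),1),"top",f(r),"all",f(r2))
E
python3 - <<'E'
from h import *
B={"top0":dict(cap=(308,232,340,262),wide=(345,226,378,262),nar=(398,226,428,256)),"side0":dict(cap=(342,204,376,238),wide=(338,174,374,207),nar=(338,150,368,174))}
for n in B:
    d=load(n); P=cloud(d); P[d["range_z"]<=0]=1e6
    for k,h in(("cap",44),("wide",60),("nar",48)): print(n,k,end=" "); part(P,B[n][k],h)
d=load("top0")
# axle centreline & tip by rays at z=100
for uv in((160,69),(270,46),(265,47)): print(onz(d,180+uv[0]/3,205+uv[1]/3,104))
d=load("side0")
for uv in((150,464),(172,548)): print(onz(d,280+uv[0]/2.8,140+(uv[1]-195)/2.8,104))
E
```

```text
top0 cap 196 zmed 43.8 mean [517.6 -67.6] top ([517.3, -67.2], [33.5, 48.1], 10.7) all ([518.5, -67.3], [44.3, 48.2], 11.8)
top0 wide 156 zmed 60.1 mean [ 527.2 -165.8] top ([527.0, -166.2], [36.6, 30.6], 16.7) all ([527.8, -165.9], [60.6, 31.1], 17.7)
top0 nar 98 zmed 47.9 mean [ 537.3 -301.9] top ([537.0, -302.1], [22.8, 34.1], 70.4) all ([537.1, -302.0], [23.8, 48.2], 71.4)
side0 cap 182 zmed 44.6 mean [520.5 -66. ] top ([520.1, -66.9], [30.7, 50.0], 11.3) all ([519.9, -68.1], [45.1, 52.2], 11.6)
side0 wide 120 zmed 60.5 mean [ 529.8 -164.4] top ([530.9, -165.1], [37.2, 33.6], 21.9) all ([529.2, -165.4], [60.8, 35.0], 20.0)
side0 nar 58 zmed 48.3 mean [ 539.  -299.6] top ([539.8, -301.3], [23.4, 29.5], 76.2) all ([538.9, -302.0], [28.8, 48.1], 70.7)
[551.74544446 155.56849796 104.        ]
[572.98226346  65.68757933 104.        ]
[572.055917    69.77249226 104.        ]
[573.99953268  65.38698897 104.        ]
[555.30049407 141.46114976 104.        ]
```

```bash
cat >> h.py <<'E'
from scipy.spatial.transform import Rotation as Ro
def pose(): 
    s=read_state(); return np.array(s["eef_pos"]),Ro.from_euler("xyz",s["tool_rot"]),s
def st():
    p,R,s=pose(); m=R.as_matrix(); print("t",round(float(s["clock"]),2),"tcp",np.round(p,1),"x",np.round(m[:,0],3),"yyaw",np.round(np.degrees(np.arctan2(m[1,1],m[0,1])),2),"F",np.round(s["force"],1),"w",np.round(s["width"],1),"q",np.round(s["qpos"],2))
def goto(pt,jaw,maxr=None):
    """turn (tool axes,deg) first then shift in new tool axes"""
    p,R,_=pose(); m=R.as_matrix(); y=np.degrees(np.arctan2(m[1,1],m[0,1])); jaw=y+((jaw-y+90)%180-90)
    a=np.radians(jaw); T=np.column_stack([[0,0,-1],[np.cos(a),np.sin(a),0],np.cross([0,0,-1],[np.cos(a),np.sin(a),0])])
    rv=np.degrees(Ro.from_matrix(m.T@T).as_rotvec()); sh=T.T@(np.array(pt)-p)
    print("turn",np.round(rv,2),"then shift",np.round(sh,1))
E
python3 - <<'E'
from h import *
d=load("top0"); P=cloud(d); P[d["range_z"]<=0]=1e6
q=P[195:275,180:280].reshape(-1,3)
for lo,hi in((8,20),(118,132)):
    m=q[(q[:,2]>lo)&(q[:,2]<hi)]; print(len(m),cv2.minAreaRect(m[:,:2].astype(np.float32)),np.median(m[:,2]))
m=q[(q[:,2]>98)&(q[:,2]<112)&(q[:,1]<125)]
ln=cv2.fitLine(m[:,:2].astype(np.float32),cv2.DIST_HUBER,0,.01,.01).ravel();print(len(m),ln,np.degrees(np.arctan2(ln[1],ln[0])),m.min(0),m.max(0))
d=load("side0"); P=cloud(d); P[d["range_z"]<=0]=1e6
q=P[225:365,305:390].reshape(-1,3)
for lo,hi in((8,20),(118,132)):
    m=q[(q[:,2]>lo)&(q[:,2]<hi)]; print(len(m),cv2.minAreaRect(m[:,:2].astype(np.float32)),np.median(m[:,2]))
m=q[(q[:,2]>98)&(q[:,2]<112)&(q[:,1]<125)]
ln=cv2.fitLine(m[:,:2].astype(np.float32),cv2.DIST_HUBER,0,.01,.01).ravel();print(len(m),ln,np.degrees(np.arctan2(ln[1],ln[0])),m.min(0),m.max(0))
st(); goto([528,-166,140],17.5)
E
```

```text
1426 ((514.798095703125, 171.8848419189453), (175.9542999267578, 205.29412841796875), 12.73706340789795) 14.99020261958458
278 ((546.6533203125, 176.46044921875), (44.28378677368164, 51.81100845336914), 11.729757308959961) 125.84877247698466
151 [ 2.6798806e-01 -9.6342224e-01  5.6597980e+02  9.6043716e+01] -74.455414 [552.65313644  67.75534023 100.15271311] [578.94809551 124.34372964 111.93058118]
3232 ((546.4125366210938, 113.82022094726562), (126.85515594482422, 345.29705810546875), 4.077208995819092) 14.941398098190064
465 ((548.20263671875, 179.91070556640625), (43.864044189453125, 50.65159225463867), 14.460384368896484) 125.44069327513603
179 [ 2.5623032e-01 -9.6661574e-01  5.6941559e+02  9.7272232e+01] -75.153496 [554.94710219  66.21727946 100.87102539] [581.08893418 124.80497198 111.53548062]
t 0.1 tcp [ 244.4 -601.7  255.5] x [-0.001  0.002 -1.   ] yyaw -67.89 F [-0.2 -0.4  0. ] w 85.4 q [ 1.12  0.63  0.04  1.52 -0.03  1.   -0.02]
turn [-8.539e+01 -7.000e-02  8.000e-02] then shift [ 115.5  401.5 -330.3]
```

Choice: near stand at (218,237), rather than the far look-alike at (199,150). Wide is (361,243), narrow (412,241), cap (323,246). Moving over the wide section now.

Call:
{"op": "jog_arm", "data": {
  "series": [
    [[-10.6,0,0],[5,0,0],-1],
    [[-10.6,0,0],[5,0,0],-1],
    [[-10.6,0,0],[5,0,0],-1],
    [[-10.6,0,0],[5,0,0],-1],
    [[-10.6,0,0],[5,0,0],-1],
    [[-10.6,0,0],[5,0,0],-1],
    [[-10.6,0,0],[5,0,0],-1],
    [[-10.6,0,0],[5,0,0],-1]
  ]
}}

```text
clock: 1.1
eef_pos: [244.4, -601.9, 215.6]
tool_rot: [-2.971, 1.57, 2.043]
force: [0.5, 1.2, -0.2]
width: 85.4
```

Call:
{"op": "jog_arm", "data": {
  "series": [
    [[0,0,0],[0,40,-33],-1],
    [[0,0,0],[0,40,-33],-1],
    [[0,0,0],[0,40,-33],-1],
    [[0,0,0],[0,40,-33],-1],
    [[0,0,0],[0,40,-33],-1],
    [[0,0,0],[10,40,-33],-1],
    [[0,0,0],[10,40,-33],-1],
    [[0,0,0],[10,40,-33],-1]
  ]
}}

```text
clock: 2.1
eef_pos: [474.6, -255.2, 185.8]
tool_rot: [-1.995, 1.571, 3.012]
force: [0.5, 0.1, -0.4]
width: 85.6
```

Run:
```python
from h import *
st(); goto([528,-166,140],17.5)
```

```text
t 2.1 tcp [ 474.6 -255.2  185.8] x [-0.  0. -1.] yyaw 16.88 F [ 0.5  0.1 -0.4] w 85.6 q [ 0.67  0.58 -0.34  1.89  0.28  0.71  0.46]
turn [-0.62 -0.    0.01] then shift [ 45.8  77.7 -69.1]
```

Call:
{"op": "jog_arm", "data": {
  "series": [
    [[-0.6,0,0],[15,39,-35],-1],
    [[0,0,0],[15,39,-34],-1],
    [[0,0,0],[15,0,0],-1],
    [[0,0,0],[0,0,0],-1]
  ]
}}

```text
clock: 2.6
eef_pos: [526.7, -167.8, 139.9]
tool_rot: [-1.909, 1.567, 3.109]
force: [-0.0, -0.8, -0.1]
width: 85.3
```

Run:
```python
from h import *
st(); d=save("wrist","w1"); print(d["fovy"],np.round(d["cam_to_world"],2).tolist())
P=cloud(d); P[d["range_z"]<=0]=1e6
q=P.reshape(-1,3); q=q[(abs(q[:,0]-528)<50)&(abs(q[:,1]+166)<45)]
t=q[abs(q[:,2]-60)<3]; print(len(t),t[:,:2].mean(0) if len(t) else 0,cv2.minAreaRect(t[:,:2].astype(np.float32)))
t=q[(q[:,2]>8)&(q[:,2]<66)]; print(cv2.minAreaRect(t[:,:2].astype(np.float32)))
```

```text
t 2.6 tcp [ 526.7 -167.8  139.9] x [-0.004  0.    -1.   ] yyaw 17.52 F [-0.  -0.8 -0.1] w 85.3 q [ 0.45  0.67 -0.3   1.89  0.31  0.64  0.27]
65.14540462466452 [[0.95, -0.29, -0.08, 505.82], [0.3, 0.92, 0.26, -100.99], [-0.0, -0.27, 0.96, 257.6], [0.0, 0.0, 0.0, 1.0]]
1984 [ 528.31874609 -165.00898783] ((528.6535034179688, -165.74710083007812), (31.73863410949707, 31.18586540222168), 18.98436164855957)
((528.5473022460938, -165.65365600585938), (60.10565948486328, 31.14535140991211), 17.928178787231445)
```

View pics/w1.png

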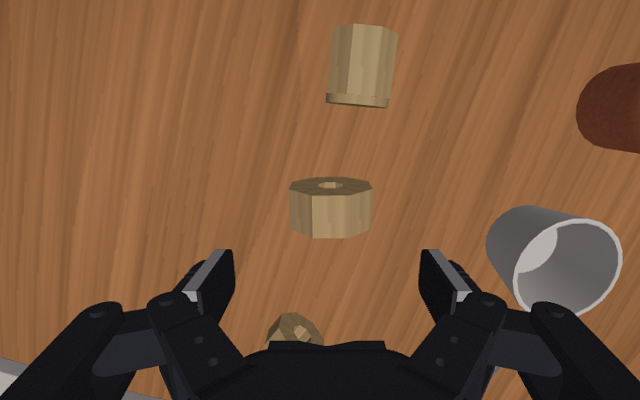

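Wrist view: wide section at (330,210) between and ahead of the jaws, the cap behind it at (362,65), the tub at right (565,260). The numbers agree with the top view, so I'll descend and grip.

Run:
```python
from h import *
goto([528.5,-165.7,38],17.9)
```

```text
turn [-0.47 -0.01  0.13] then shift [102.7   2.4  -2.5]
```

Call:
{"op": "jog_arm", "data": {
  "series": [
    [[-0.5,0,0],[40,2.4,-2.5],-1],
    [[0,0,0],[40,0,0],-1],
    [[0,0,0],[22,0,0],-1],
    [[0,0,0],[0,0,0],-1],
    [[0,0,0],[0,0,0],1],
    [[0,0,0],[0,0,0],1],
    [[0,0,0],[0,0,0],1],
    [[0,0,0],[0,0,0],1]
  ]
}}

```text
clock: 3.65
eef_pos: [530.5, -165.3, 41.0]
tool_rot: [0.733, 1.568, -0.524]
force: [-1.9, -1.0, 6.2]
width: 59.3
```

Run:
```python
from h import *
st()
```

```text
t 3.65 tcp [ 530.5 -165.3   41. ] x [ 0.002 -0.001 -1.   ] yyaw 17.97 F [-1.9 -1.   6.2] w 59.3 q [ 0.39  0.82 -0.21  1.93  0.39  0.43  0.2 ]
```

Call:
{"op": "jog_arm", "data": {
  "series": [
    [[0,0,0],[0,0,0],1],
    [[0,0,0],[0,0,0],1]
  ]
}}

```text
clock: 3.9
eef_pos: [530.5, -165.4, 41.0]
tool_rot: [0.728, 1.568, -0.529]
force: [-1.3, -1.4, 7.1]
width: 59.0
```

Call:
{"op": "jog_arm", "data": {
  "series": [
    [[0,0,0],[-10,0,0],1],
    [[0,0,0],[-30,0,0],1],
    [[0,0,0],[-40,0,0],1],
    [[0,0,0],[0,0,0],1]
  ]
}}

```text
clock: 4.4
eef_pos: [532.0, -164.9, 122.9]
tool_rot: [1.04, 1.564, -0.217]
force: [0.2, 1.0, -0.2]
width: 58.5
```

Run:
```python
from h import *
st(); d=save("wrist","w2"); goto([566,20,120],14)
```

```text
t 4.4 tcp [ 532.  -164.9  122.9] x [ 0.007 -0.001 -1.   ] yyaw 18.0 F [ 0.2  1.  -0.2] w 58.5 q [ 0.44  0.69 -0.29  1.9   0.33  0.59  0.25]
turn [ 3.99  0.11 -0.19] then shift [   1.2   79.  -170.8]
```

View pics/w2.png

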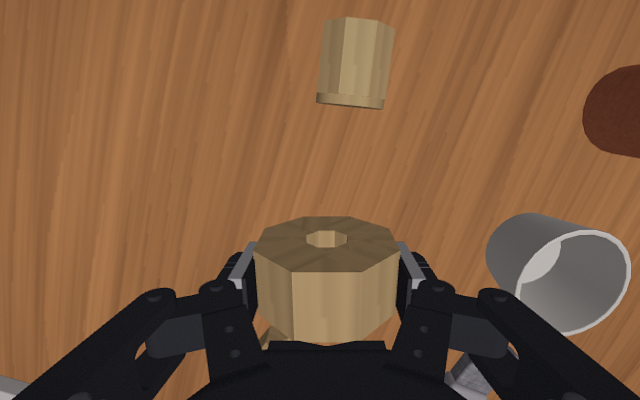

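The wide section is gripped squarely and held level, bore at (327,239). Next: to a stand-off just outside the tip.

Run:
```python
from h import *
goto([589,12,112],14)
```

```text
turn [ 3.99  0.11 -0.19] then shift [   9.2   99.4 -157.5]
```

Call:
{"op": "jog_arm", "data": {
  "series": [
    [[4,0,-0.2],[0,0,-30],1],
    [[0,0,0],[0,20,-40],1],
    [[0,0,0],[0,40,-40],1],
    [[0,0,0],[5,39,-30],1],
    [[0,0,0],[4,0,-18],1],
    [[0,0,0],[0,0,0],1],
    [[0,0,0],[0,0,0],1]
  ]
}}

```text
clock: 5.32
eef_pos: [584.4, 9.9, 109.6]
tool_rot: [-1.316, 1.565, -2.644]
force: [-0.8, -0.1, -0.7]
width: 58.4
```

Run:
```python
from h import *
st(); d=save("wrist","w3");
```

```text
t 5.33 tcp [584.4   9.9 109.6] x [-0.005 -0.003 -1.   ] yyaw 13.89 F [-0.8 -0.1 -0.7] w 58.4 q [ 0.08  0.74 -0.23  1.82  0.27  0.62 -0.08]
```

View pics/w3.png

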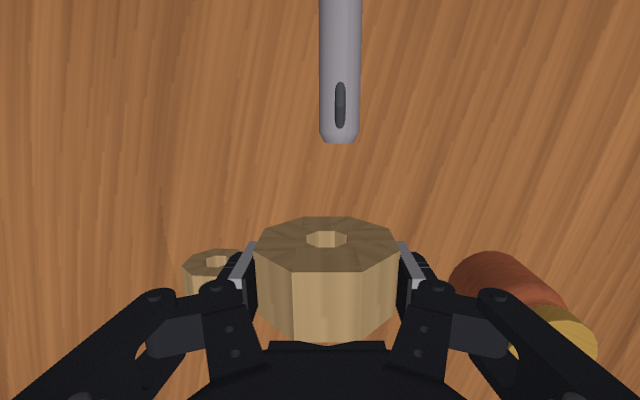

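Axle straight ahead, tip at (340,142), hump slot at (340,105); section bore at (327,239). Now to measure both in this one view, in tool axes.

```bash
cat >> h.py <<'E'
def fit(f,acr,L):
    """axle and held part in tool axes, from a wrist picture"""
    d=load(f); P=cloud(d); ok=d["range_z"]>0
    p,R,_=pose(); m=R.as_matrix(); T=(P-p)@m   # tool axes
    a=ok&(P[...,2]>85)&(P[...,2]<125)&(np.arange(400)[:,None]<185)&(abs(np.arange(640)[None]-340)<120)
    rows=[]
    for v in range(0,185,4):
        u=np.where(a[v])[0]
        if len(u)<12: continue
        # silhouette edges as rays; bisector meets the axis plane
        c=(u.min()+u.max())/2; q=(onz(d,c,v,100)-p)@m; rows.append([v,u.min(),u.max(),*q])
    rows=np.array(rows); k=rows[:,2]-rows[:,1]; k0=np.median(k); g=rows[abs(k-k0)<8]
    pf=np.polyfit(g[:,5],g[:,4],1); vt=np.where(a.any(1))[0].max(); ut=np.where(a[vt])[0].mean()
    ztop=np.median((T[a&(T[...,2]>-1e9)])[:,0]) 
    print("axle tool-y at z=0:",round(np.polyval(pf,0),2),"slope deg",round(np.degrees(np.arctan(pf[0])),2),"tip px",ut,vt,"tip tool",np.round((onz(d,ut,vt,100)-p)@m,1))
    top=T[a]; cz=np.percentile(top[:,0],[1,5,20,50]); print("axle tool-x (depth) pct 1,5,20,50",np.round(cz,1))
    b=ok&(abs(T[...,2])<35)&(abs(T[...,1])<acr/2+3)&(T[...,0]>-acr/2-5)&(T[...,0]<40)&(np.arange(400)[:,None]<342)&(np.arange(400)[:,None]>195)&(abs(np.arange(640)[None]-326)<72)
    q=T[b]; print("part n",len(q),"x",np.round(np.percentile(q[:,0],[1,5,50,99]),1),"y",np.round(np.percentile(q[:,1],[.5,50,99.5]),1),"z",np.round(np.percentile(q[:,2],[.5,50,99.5]),1))
    return d,P,T,b,a
E
python3 - <<'E'
from h import *
d,P,T,b,a=fit("w3",60,30)
g=cv2.cvtColor(d["img"],cv2.COLOR_RGB2GRAY)
q=T[b]; top=q[abs(q[:,0]-np.percentile(q[:,0],3))<1.5]; print("top flat",top.mean(0),cv2.minAreaRect(top[:,1:].astype(np.float32)))
# front face: min z
for uv in((265,250),(290,255),(365,255),(385,250),(327,226),(327,262)): print(uv,np.round(T[uv[1],uv[0]],1),np.round(P[uv[1],uv[0]],1))
for uv in((327,232),(327,238),(327,243),(309,239),(345,239)): print(uv,np.round(T[uv[1],uv[0]],1))
for uv in((340,20),(340,60),(340,135)): print(uv,np.round(T[uv[1],uv[0]],1),np.round(P[uv[1],uv[0]],1))
E
```

```text
axle tool-y at z=0: 4.5 slope deg 0.02 tip px 339.30434782608694 142 tip tool [  9.7   4.7 -57.9]
axle tool-x (depth) pct 1,5,20,50 [-1.4  0.3  1.7  2.9]
part n 15840 x [-19.6 -19.2 -11.1  35.8] y [-30.   -0.6  28.9] z [-16.2 -10.6  14.2]
top flat [-18.68274352  -0.44464085  -1.49868061] ((-0.6088085174560547, -0.9479122161865234), (28.61695098876953, 31.45456886291504), 2.076841354370117)
(265, 250) [ -1.5 -25.3 -15.8] [556.4  18.9 111.3]
(290, 255) [ -5.3 -14.7 -15.4] [566.7  21.2 115.1]
(365, 255) [ -5.8  14.7 -15.7] [595.2  28.5 115.5]
(385, 250) [ -0.7  23.5 -15.5] [603.8  30.3 110.3]
(327, 226) [ 27.   -0.1 -15.3] [580.8  24.5  82.7]
(327, 262) [-11.4  -0.2 -15.6] [580.8  24.9 121.2]
(327, 232) [ 20.8  -0.1 -14.7]
(327, 238) [ 20.4  -0.1 -11.7]
(327, 243) [20.7 -0.1 -9.1]
(309, 239) [ 16.4  -8.5 -13. ]
(345, 239) [ 15.8   8.1 -13.2]
(340, 20) [   0.8    4.1 -100.3] [564.7 108.1 108.8]
(340, 60) [  1.5   4.3 -87.5] [567.9  95.7 108.1]
(340, 135) [  2.3   4.6 -61.3] [574.5  70.3 107.4]
```

Call:
{"op": "jog_arm", "data": {
  "series": [
    [[0,0,0],[-1.1,4.8,0],1],
    [[0,0,0],[0,0,-15],1],
    [[0,0,0],[0,0,-15],1],
    [[0,0,0],[0,0,-7],1],
    [[0,0,0],[0,0,0],1]
  ]
}}

```text
clock: 6.0
eef_pos: [580.9, 50.5, 111.1]
tool_rot: [-1.61, 1.567, -2.934]
force: [0.4, -0.2, -1.0]
width: 59.0
```

Run:
```python
from h import *
st(); d=save("wrist","w4",(220,60,440,300),2); fit("w4",60,30)
```

```text
t 6.0 tcp [580.9  50.5 111.1] x [-0.003 -0.001 -1.   ] yyaw 14.13 F [ 0.4 -0.2 -1. ] w 59.0 q [ 0.01  0.74 -0.23  1.82  0.27  0.62 -0.13]
axle tool-y at z=0: -1.55 slope deg -0.25 tip px 323.5 184 tip tool [ 11.1  -1.4 -40.9]
axle tool-x (depth) pct 1,5,20,50 [-4.6 -1.6  2.9  4.1]
part n 16383 x [-19.9 -19.4 -10.7  31.9] y [-29.6  -0.3  29.2] z [-34.1 -11.9  13.5]
```

View pics/w4.png

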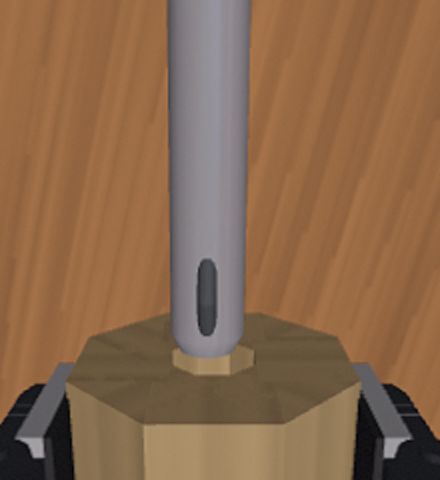

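The tip is just ahead of the bore. Axle centre (208) sits about 1.2 mm left of bore centre (213) in the crop, matching the depth fit (−1.55 against −0.3). I'll correct by −1.2 and advance gently.

Call:
{"op": "jog_arm", "data": {
  "series": [
    [[0,0,0],[0,-1.2,0],1],
    [[0,0,0],[0,0,-5],1],
    [[0,0,0],[0,0,-5],1],
    [[0,0,0],[0,0,-4],1],
    [[0,0,0],[0,0,0],1]
  ]
}}

```text
clock: 6.68
eef_pos: [576.8, 63.2, 111.3]
tool_rot: [-1.6, 1.568, -2.925]
force: [0.3, 0.9, 1.0]
width: 59.1
```

Call:
{"op": "jog_arm", "data": {
  "series": [
    [[0,0,0],[0,0,-5],1],
    [[0,0,0],[0,0,-5],1],
    [[0,0,0],[0,0,0],1]
  ]
}}

```text
clock: 7.05
eef_pos: [574.1, 74.2, 111.3]
tool_rot: [-2.139, 1.568, 2.82]
force: [-1.1, 2.4, 3.1]
width: 59.1
```

Run:
```python
from h import *
st(); d=save("wrist","w5",(180,60,480,340),2); fit("w5",60,30)
```

```text
t 7.05 tcp [574.1  74.2 111.3] x [-0.003  0.001 -1.   ] yyaw 14.09 F [-1.1  2.4  3.1] w 59.1 q [-0.03  0.73 -0.22  1.83  0.26  0.61 -0.17]
axle tool-y at z=0: -0.72 slope deg -0.37 tip px 325.5 184 tip tool [ 11.3  -0.5 -40.1]
axle tool-x (depth) pct 1,5,20,50 [-13.5 -13.1  -9.8   3.4]
part n 16471 x [-19.9 -19.4 -10.6  32.1] y [-29.7  -0.3  29.2] z [-34.1 -11.8  14.2]
```

Call:
{"op": "jog_arm", "data": {
  "series": [
    [[0.2,0,0],[0,-0.4,-6],1],
    [[0,0,0],[0,0,-7],1],
    [[0,0,0],[0,0,-7],1],
    [[0,0,0],[0,0,0],1]
  ]
}}

```text
clock: 7.6
eef_pos: [568.6, 93.7, 111.1]
tool_rot: [-2.065, 1.567, 2.89]
force: [-0.4, 2.0, 3.1]
width: 59.2
```

Call:
{"op": "jog_arm", "data": {
  "series": [
    [[0,0,0],[0,0,-7],1],
    [[0,0,0],[0,0,-7],1],
    [[0,0,0],[0,0,-6],1],
    [[0,0,0],[0,0,0],1]
  ]
}}

```text
clock: 8.1
eef_pos: [563.8, 111.9, 110.8]
tool_rot: [-1.661, 1.567, -2.989]
force: [0.1, -0.3, -0.5]
width: 59.0
```

Run:
```python
from h import *
st(); d=save("wrist","w6",(120,0,520,400),1.5); fit("w6",60,30)
u=np.array([np.cos(np.radians(-76.1)),np.sin(np.radians(-76.1))]); p=pose()[0]; print("along from tip", (p[:2]-[574.6,67])@u)
```

```text
t 8.1 tcp [563.8 111.9 110.8] x [-0.004 -0.001 -1.   ] yyaw 13.88 F [ 0.1 -0.3 -0.5] w 59.0 q [-0.11  0.73 -0.21  1.85  0.25  0.6  -0.24]
axle tool-y at z=0: 0.35 slope deg -0.12 tip px 328.0 184 tip tool [ 10.8   0.4 -40.6]
axle tool-x (depth) pct 1,5,20,50 [-14.2 -14.1 -13.9 -13.4]
part n 16409 x [-19.8 -19.3 -10.6  31.8] y [-29.7  -0.3  29.1] z [-34.  -12.2  13.8]
along from tip -45.507940267496096
```

View pics/w6.png

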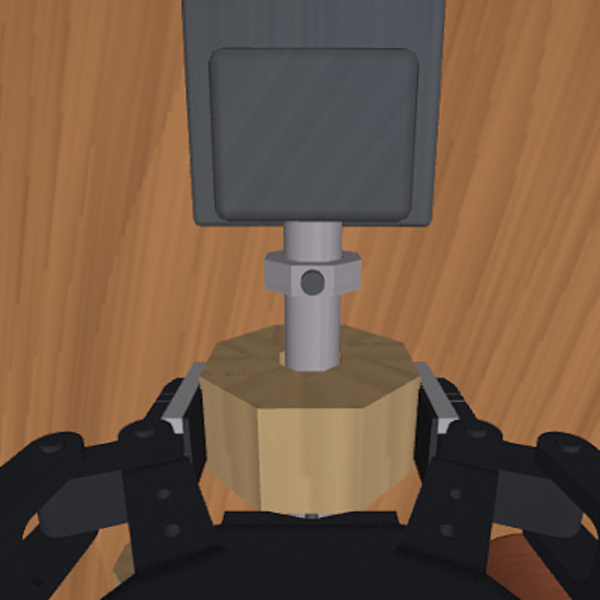

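Threaded and past the hump. The collar (313,275 in the picture) is ahead of the face. Advancing until contact.

Call:
{"op": "jog_arm", "data": {
  "series": [
    [[0,0,0],[0,0.5,-5],1],
    [[0,0,0],[0,0,-5],1],
    [[0,0,0],[0,0,-4],1],
    [[0,0,0],[0,0,0],1]
  ]
}}

```text
clock: 8.65
eef_pos: [561.3, 125.3, 111.1]
tool_rot: [-1.613, 1.567, -2.943]
force: [-0.0, -0.3, -0.6]
width: 58.8
```

Call:
{"op": "jog_arm", "data": {
  "series": [
    [[0,0,0],[0,0,-3],1],
    [[0,0,0],[0,0,0],1]
  ]
}}

```text
clock: 8.9
eef_pos: [560.6, 127.8, 111.1]
tool_rot: [-1.567, 1.567, -2.897]
force: [0.3, 0.4, -0.7]
width: 59.1
```

Call:
{"op": "jog_arm", "data": {
  "series": [
    [[0,0,0],[0,0,-3],1],
    [[0,0,0],[0,0,0],1]
  ]
}}

```text
clock: 9.15
eef_pos: [559.9, 130.9, 111.1]
tool_rot: [-1.607, 1.567, -2.936]
force: [0.1, -0.3, -0.3]
width: 59.0
```

Call:
{"op": "jog_arm", "data": {
  "series": [
    [[0,0,0],[0,0,-2.5],1],
    [[0,0,0],[0,0,0],1]
  ]
}}

```text
clock: 9.4
eef_pos: [559.3, 133.3, 111.1]
tool_rot: [-1.585, 1.567, -2.914]
force: [-0.6, -0.1, -0.0]
width: 58.9
```

Call:
{"op": "jog_arm", "data": {
  "series": [
    [[0,0,0],[0,0,-2.5],1],
    [[0,0,0],[0,0,0],1]
  ]
}}

```text
clock: 9.65
eef_pos: [559.1, 134.1, 111.0]
tool_rot: [-1.127, 1.567, -2.457]
force: [1.6, -4.0, -0.4]
width: 59.1
```

Call:
{"op": "jog_arm", "data": {
  "series": [
    [[0,0,0],[0,0,-2],1],
    [[0,0,0],[0,0,0],1]
  ]
}}

```text
clock: 9.9
eef_pos: [559.0, 134.1, 111.1]
tool_rot: [-0.772, 1.565, -2.104]
force: [2.1, -7.4, -0.1]
width: 59.0
```

Contact with the collar: y stopped at 134.1 and the force rose to 7.4 N. I'll relax, release and lift.

Call:
{"op": "jog_arm", "data": {
  "series": [
    [[0,0,0],[0,0,2.5],1],
    [[0,0,0],[0,0,0],1],
    [[0,0,0],[0,0,0],-1],
    [[0,0,0],[0,0,0],-1],
    [[0,0,0],[0,0,0],-1],
    [[0,0,0],[-30,0,0],-1],
    [[0,0,0],[-45,0,0],-1],
    [[0,0,0],[-5,0,0],-1]
  ]
}}

```text
clock: 10.9
eef_pos: [561.0, 136.2, 194.1]
tool_rot: [1.79, 1.568, 0.461]
force: [0.3, 0.1, -0.5]
width: 85.5
```

Run:
```python
from h import *
st(); goto([537.5,-302,140],-18.7)
d=save("side","s1"); P=cloud(d); P[d["range_z"]<=0]=1e6
q=P[200:300,300:400].reshape(-1,3); 
m=q[(q[:,2]>110)&(q[:,2]<134)&(q[:,1]>95)&(q[:,1]<152)]; 
print(len(m),m.min(0),m.max(0))
```

```text
t 10.9 tcp [561.  136.2 194.1] x [ 0.003  0.001 -1.   ] yyaw 13.82 F [ 0.3  0.1 -0.5] w 85.5 q [-0.12  0.61 -0.25  1.79  0.2   0.77 -0.24]
turn [32.52 -0.08 -0.15] then shift [ 54.1 118.2 422.6]
541 [528.548585    95.12025933 110.18058975] [590.89859431 151.9265711  131.6222249 ]
```

Call:
{"op": "jog_arm", "data": {
  "series": [
    [[10.7,0,0],[0,0,0],-1],
    [[10.7,0,0],[0,0,0],-1],
    [[10.7,0,0],[0,0,0],-1],
    [[0.4,0,0],[0,15,53],-1],
    [[0,0,0],[5,15,53],-1],
    [[0,0,0],[10,15,53],-1],
    [[0,0,0],[10,15,53],-1],
    [[0,0,0],[10,15,53],-1]
  ]
}}

```text
clock: 11.95
eef_pos: [544.6, -141.5, 154.9]
tool_rot: [-1.163, 1.566, -3.059]
force: [0.0, -1.2, -0.1]
width: 85.2
```

Call:
{"op": "jog_arm", "data": {
  "series": [
    [[0,0,0],[10,15,53],-1],
    [[0,0,0],[9,15,53],-1],
    [[0,0,0],[0,13,51],-1],
    [[0,0,0],[0,0,0],-1]
  ]
}}

```text
clock: 12.45
eef_pos: [533.0, -308.7, 135.9]
tool_rot: [-0.696, 1.564, -2.602]
force: [-0.5, 0.8, 0.4]
width: 85.2
```

Run:
```python
from h import *
st(); d=save("wrist","w7"); P=cloud(d); P[d["range_z"]<=0]=1e6
q=P.reshape(-1,3); q=q[(abs(q[:,0]-537)<42)&(abs(q[:,1]+302)<42)]
t=q[abs(q[:,2]-48)<3]; print(len(t),t[:,:2].mean(0) if len(t) else 0,cv2.minAreaRect(t[:,:2].astype(np.float32)))
t=q[(q[:,2]>8)&(q[:,2]<54)]; r=cv2.minAreaRect(t[:,:2].astype(np.float32)); print(r)
goto([*r[0],34],-18.7)
q=P.reshape(-1,3); q=q[(abs(q[:,0]-518)<42)&(abs(q[:,1]+67)<42)]; t=q[(q[:,2]>8)&(q[:,2]<50)];
if len(t): print("cap",len(t),cv2.minAreaRect(t[:,:2].astype(np.float32)))
```

```text
t 12.45 tcp [ 533.  -308.7  135.9] x [-0.006 -0.004 -1.   ] yyaw -19.19 F [-0.5  0.8  0.4] w 85.2 q [ 0.55  0.73 -0.12  1.72  0.14  0.71  0.02]
1185 [ 538.82283511 -300.39284576] ((538.7618408203125, -300.80047607421875), (22.765823364257812, 28.277610778808594), 70.63209533691406)
((538.7802124023438, -300.7064208984375), (22.924476623535156, 48.183406829833984), 70.44093322753906)
turn [-0.26  0.15  0.29] then shift [102.    3.1  -5.4]
```

Call:
{"op": "jog_arm", "data": {
  "series": [
    [[0.3,0,0.2],[40,3.1,-2.4],-1],
    [[0,0,0],[40,0,0],-1],
    [[0,0,0],[23,0,0],-1],
    [[0,0,0],[0,0,0],-1],
    [[0,0,0],[0,0,0],1],
    [[0,0,0],[0,0,0],1],
    [[0,0,0],[0,0,0],1],
    [[0,0,0],[0,0,0],1]
  ]
}}

```text
clock: 13.5
eef_pos: [540.5, -301.8, 36.1]
tool_rot: [1.016, 1.567, -0.887]
force: [0.2, 0.4, 7.1]
width: 47.0
```

Call:
{"op": "jog_arm", "data": {
  "series": [
    [[0,0,0],[0,0,0],1],
    [[0,0,0],[0,0,0],1],
    [[0,0,0],[-10,0,0],1],
    [[0,0,0],[-30,0,0],1],
    [[0,0,0],[-45,0,0],1],
    [[0,0,0],[0,0,0],1]
  ]
}}

```text
clock: 14.25
eef_pos: [541.8, -302.7, 123.7]
tool_rot: [1.217, 1.562, -0.686]
force: [-0.8, 0.4, -0.7]
width: 46.8
```

Run:
```python
from h import *
st(); d=save("wrist","w8"); goto([589,8,114],13.9)
```

```text
t 14.25 tcp [ 541.8 -302.7  123.7] x [ 0.007 -0.006 -1.   ] yyaw -19.02 F [-0.8  0.4 -0.7] w 46.8 q [ 0.54  0.75 -0.12  1.72  0.14  0.67  0.01]
turn [-32.91   0.22  -0.21] then shift [   7.7  121.7 -289.3]
```

Call:
{"op": "jog_arm", "data": {
  "series": [
    [[-10.7,0.2,0],[0,0,0],1],
    [[-10.7,0,0],[0,0,0],1],
    [[-10.7,0,0],[0,0,0],1],
    [[-0.8,0,-0.2],[0,20,-48],1],
    [[0,0,0],[0,20,-48],1],
    [[0,0,0],[0,20,-48],1],
    [[0,0,0],[4,20,-48],1],
    [[0,0,0],[4,20,-48],1]
  ]
}}

```text
clock: 15.3
eef_pos: [578.8, -43.0, 110.5]
tool_rot: [-1.918, 1.566, 3.037]
force: [0.0, -0.0, 0.1]
width: 46.6
```

Call:
{"op": "jog_arm", "data": {
  "series": [
    [[0,0,0],[3,21,-48],1],
    [[0,0,0],[0,0,0],1],
    [[0,0,0],[0,0,0],1]
  ]
}}

```text
clock: 15.68
eef_pos: [587.5, 6.5, 107.7]
tool_rot: [-1.685, 1.566, -3.013]
force: [0.3, 0.7, 0.3]
width: 47.1
```

Run:
```python
from h import *
st(); d=save("wrist","w9"); d,P,T,b,a=fit("w9",48,22)
q=T[b]; print(np.round(np.percentile(q[:,0],[.2,.5,1,2,5]),1))
cv2.imwrite("pics/w9c.png",cv2.resize(d["img"][0:360,140:520,::-1],None,fx=1.6,fy=1.6))
```

```text
t 15.68 tcp [587.5   6.5 107.7] x [-0.005 -0.001 -1.   ] yyaw 13.92 F [0.3 0.7 0.3] w 47.1 q [ 0.08  0.75 -0.22  1.81  0.26  0.62 -0.05]
axle tool-y at z=0: 2.66 slope deg 0.04 tip px 334.5 132 tip tool [  7.9   3.  -62.7]
axle tool-x (depth) pct 1,5,20,50 [-3.3 -1.6 -0.1  1.1]
part n 11244 x [-15.8 -14.1  -5.4  32.9] y [-26.4  -0.2  26.3] z [-13.3  -8.8   9.4]
[-19.1 -17.4 -15.8 -15.2 -14.1]
```

View pics/w9c.png

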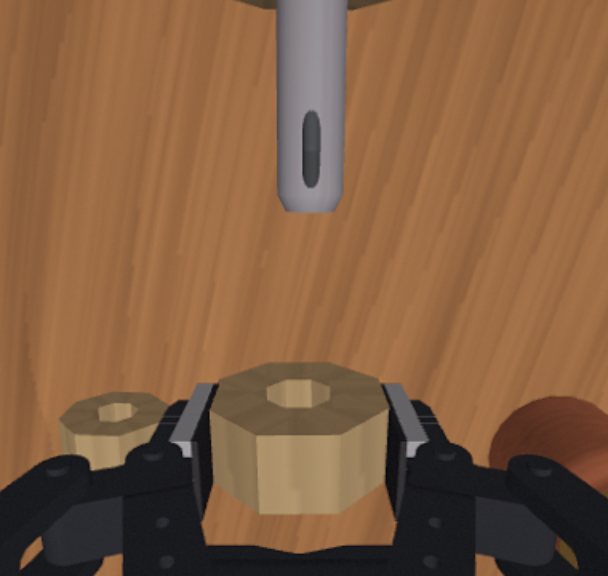

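Narrow section held level, bore centre at (298,392), axle tip at (310,210). Both are clean. Extracting the numbers without the finger pixels.

```bash
cat >> h.py <<'E'
def part2(T,b,cx=327):
    q=T[b&(abs(T[...,1])<9)]; h=np.percentile(q[:,0],5); t=q[abs(q[:,0]-h)<1.2]
    print("topx",np.round(np.median(t[:,0]),2),"top rect",cv2.minAreaRect(t[:,1:].astype(np.float32)),"front z",np.round(np.percentile(q[:,2],[2,10,25]),1))
E
python3 - <<'E'
from h import *
d,P,T,b,a=fit("w9",48,22); part2(T,b)
# bore: rim pixels left/right at hole middle row; hole bbox from gradient of brightness
v=int(392/1.6); g=d["img"][v,270:385].astype(int).sum(-1); print(v,g.tolist())
print("outer verts",np.round(T[int(410/1.6),140+int(216/1.6)],1),np.round(T[int(410/1.6),140+int(384/1.6)],1))
E
```

```text
axle tool-y at z=0: 2.66 slope deg 0.04 tip px 334.5 132 tip tool [  7.9   3.  -62.7]
axle tool-x (depth) pct 1,5,20,50 [-3.3 -1.6 -0.1  1.1]
part n 11244 x [-15.8 -14.1  -5.4  32.9] y [-26.4  -0.2  26.3] z [-13.3  -8.8   9.4]
topx -11.76 top rect ((0.03151512145996094, -2.0545616149902344), (23.121734619140625, 17.985322952270508), 89.70321655273438) front z [-13.  -12.7 -12.4]
245 [312, 169, 65, 57, 48, 254, 254, 248, 250, 248, 242, 251, 246, 247, 245, 248, 247, 243, 247, 247, 247, 250, 249, 245, 248, 257, 257, 259, 256, 251, 250, 250, 247, 249, 248, 248, 282, 385, 372, 369, 366, 365, 364, 363, 363, 373, 379, 386, 398, 423, 417, 416, 415, 412, 411, 408, 409, 406, 406, 413, 419, 425, 431, 433, 407, 326, 329, 329, 326, 326, 323, 323, 329, 335, 344, 346, 273, 245, 245, 247, 249, 245, 243, 245, 254, 254, 255, 252, 252, 247, 249, 247, 246, 245, 250, 250, 246, 244, 250, 246, 247, 247, 245, 248, 245, 249, 245, 246, 248, 226, 87, 96, 228, 310, 302]
outer verts [  1.4 -21.5 -12.4] [  0.8  22.3 -12.8]
```

Call:
{"op": "jog_arm", "data": {
  "series": [
    [[0,0,0],[-4.8,3.1,0],1],
    [[0,0,0],[0,0,-15],1],
    [[0,0,0],[0,0,-15],1],
    [[0,0,0],[0,0,-12],1],
    [[0,0,0],[0,0,0],1]
  ]
}}

```text
clock: 16.35
eef_pos: [580.8, 50.8, 113.5]
tool_rot: [-2.24, 1.568, 2.718]
force: [0.7, -0.7, -0.5]
width: 47.0
```

Run:
```python
from h import *
st(); d=save("wrist","w10"); d,P,T,b,a=fit("w10",48,22); part2(T,b)
```

```text
t 16.35 tcp [580.8  50.8 113.5] x [-0.003  0.001 -1.   ] yyaw 14.08 F [ 0.7 -0.7 -0.5] w 47.0 q [ 0.    0.73 -0.22  1.82  0.25  0.62 -0.12]
axle tool-y at z=0: 1.07 slope deg 1.79 tip px 323.0 184 tip tool [ 13.5  -1.6 -40.7]
axle tool-x (depth) pct 1,5,20,50 [-11.2 -10.6  -7.9  -1.6]
part n 12124 x [-15.8 -14.1  -4.5  28.5] y [-26.5  -0.2  26.3] z [-34.3 -10.2   9.1]
topx -11.95 top rect ((0.006251335144042969, -2.135502815246582), (22.892480850219727, 17.982696533203125), 89.93986511230469) front z [-33.8 -28.9 -13.2]
```

Call:
{"op": "jog_arm", "data": {
  "series": [
    [[0.1,0,0],[0.8,-1.2,0],1],
    [[0,0,0],[0,0,-5],1],
    [[0,0,0],[0,0,-5],1],
    [[0,0,0],[0,0,0],1]
  ]
}}

```text
clock: 16.9
eef_pos: [577.7, 58.9, 112.7]
tool_rot: [-2.176, 1.568, 2.778]
force: [0.3, -0.1, -0.4]
width: 47.2
```

Call:
{"op": "jog_arm", "data": {
  "series": [
    [[0,0,0],[0,0,-5],1],
    [[0,0,0],[0,0,-5],1],
    [[0,0,0],[0,0,0],1]
  ]
}}

```text
clock: 17.27
eef_pos: [575.5, 68.4, 112.9]
tool_rot: [-2.157, 1.569, 2.798]
force: [0.5, 0.5, 0.8]
width: 46.7
```

Run:
```python
from h import *
st(); d=save("wrist","w11"); cv2.imwrite("pics/w11c.png",cv2.resize(d["img"][60:340,180:480,::-1],None,fx=1.8,fy=1.8))
```

```text
t 17.27 tcp [575.5  68.4 112.9] x [-0.002  0.001 -1.   ] yyaw 13.85 F [0.5 0.5 0.8] w 46.7 q [-0.03  0.73 -0.21  1.83  0.25  0.61 -0.15]
```

View pics/w11c.png

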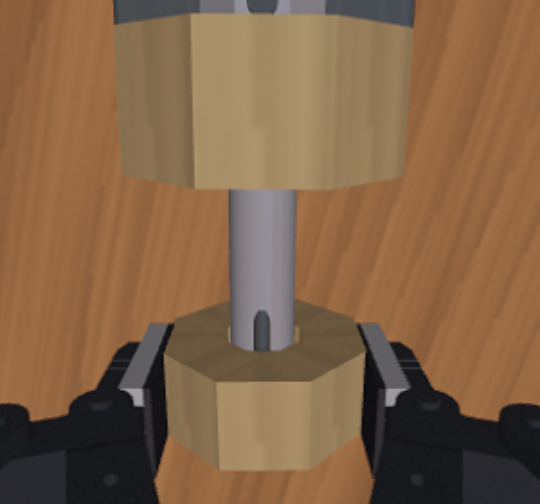

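Axle centred in the bore (262 against 263), tip inside. The wide section sits against the collar. Sliding on.

Call:
{"op": "jog_arm", "data": {
  "series": [
    [[0,0,0],[0,0,-6],1],
    [[0,0,0],[0,0,-6],1],
    [[0,0,0],[0,0,-6],1],
    [[0,0,0],[0,0,0],1]
  ]
}}

```text
clock: 17.82
eef_pos: [570.8, 87.3, 112.8]
tool_rot: [-2.519, 1.567, 2.436]
force: [-0.8, 1.6, 2.5]
width: 46.9
```

Call:
{"op": "jog_arm", "data": {
  "series": [
    [[0,0,0],[0,0,-6],1],
    [[0,0,0],[0,0,-6],1],
    [[0,0,0],[0,0,-3],1],
    [[0,0,0],[0,0,0],1]
  ]
}}

```text
clock: 18.32
eef_pos: [567.1, 100.3, 112.4]
tool_rot: [-1.987, 1.567, 2.967]
force: [-0.9, -0.0, 0.5]
width: 46.9
```

Call:
{"op": "jog_arm", "data": {
  "series": [
    [[0,0,0],[0,0,-3],1],
    [[0,0,0],[0,0,0],1]
  ]
}}

```text
clock: 18.58
eef_pos: [566.7, 103.0, 112.7]
tool_rot: [-2.056, 1.568, 2.898]
force: [0.7, -0.1, -1.5]
width: 47.0
```

Call:
{"op": "jog_arm", "data": {
  "series": [
    [[0,0,0],[0,0,-2],1],
    [[0,0,0],[0,0,0],1]
  ]
}}

```text
clock: 18.82
eef_pos: [566.3, 104.9, 112.7]
tool_rot: [-2.05, 1.568, 2.904]
force: [-0.2, -0.2, -1.2]
width: 46.6
```

Call:
{"op": "jog_arm", "data": {
  "series": [
    [[0,0,0],[0,0,-2],1],
    [[0,0,0],[0,0,0],1]
  ]
}}

```text
clock: 19.08
eef_pos: [565.8, 106.9, 112.8]
tool_rot: [-2.067, 1.568, 2.887]
force: [-0.3, -0.0, -0.4]
width: 46.8
```

Call:
{"op": "jog_arm", "data": {
  "series": [
    [[0,0,0],[0,0,-2],1],
    [[0,0,0],[0,0,0],1]
  ]
}}

```text
clock: 19.32
eef_pos: [565.4, 108.4, 112.7]
tool_rot: [-1.887, 1.568, 3.066]
force: [-0.4, -0.6, 0.8]
width: 46.7
```

Call:
{"op": "jog_arm", "data": {
  "series": [
    [[0,0,0],[0,0,-2],1],
    [[0,0,0],[0,0,0],1]
  ]
}}

```text
clock: 19.58
eef_pos: [565.3, 108.6, 112.8]
tool_rot: [-1.105, 1.568, -2.436]
force: [1.6, -5.5, -0.2]
width: 46.9
```

Call:
{"op": "jog_arm", "data": {
  "series": [
    [[0,0,0],[0,0,-2],1],
    [[0,0,0],[0,0,0],1]
  ]
}}

```text
clock: 19.82
eef_pos: [565.2, 108.6, 112.8]
tool_rot: [-0.674, 1.566, -2.007]
force: [2.4, -8.8, 0.9]
width: 47.0
```

Firm contact at y = 108.6 (8.8 N). Release, lift, and check the stack by depth.

Call:
{"op": "jog_arm", "data": {
  "series": [
    [[0,0,0],[0,0,3.5],1],
    [[0,0,0],[0,0,0],1],
    [[0,0,0],[0,0,0],-1],
    [[0,0,0],[0,0,0],-1],
    [[0,0,0],[0,0,0],-1],
    [[0,0,0],[-30,0,0],-1],
    [[0,0,0],[-45,0,0],-1],
    [[0,0,0],[-5,0,0],-1]
  ]
}}

```text
clock: 20.82
eef_pos: [567.3, 110.4, 195.9]
tool_rot: [1.974, 1.566, 0.644]
force: [0.4, -0.4, -0.3]
width: 85.2
```

Run:
```python
from h import *
st(); d=save("wrist","w12"); s=load("top0"); goto([519,-68,140],11.5)
P=cloud(d); u=np.array([np.cos(np.radians(-76.1)),np.sin(np.radians(-76.1))]); n=np.array([-u[1],u[0]])
q=P[d["range_z"]>0]; r=q[:,:2]-[574.8,67]; al=-r@u; la=r@n
m=(abs(la)<6)&(q[:,2]>95)&(al>0)&(al<100)
h,_=np.histogram(al[m],np.arange(0,102,2)); 
for i in range(0,50): 
    k=m&(al>=2*i)&(al<2*i+2); print(2*i,np.round(np.median(q[k,2]),0) if k.any() else None,end="; ")
```

```text
t 20.82 tcp [567.3 110.4 195.9] x [ 0.004  0.003 -1.   ] yyaw 13.84 F [ 0.4 -0.4 -0.3] w 85.2 q [-0.08  0.61 -0.24  1.78  0.2   0.77 -0.18]
turn [ 2.34 -0.09 -0.11] then shift [ 54.9 -82.1 164.9]
0 106.0; 2 106.0; 4 107.0; 6 107.0; 8 107.0; 10 107.0; 12 107.0; 14 107.0; 16 108.0; 18 108.0; 20 107.0; 22 107.0; 24 108.0; 26 None; 28 None; 30 122.0; 32 123.0; 34 123.0; 36 123.0; 38 123.0; 40 123.0; 42 123.0; 44 123.0; 46 123.0; 48 123.0; 50 123.0; 52 245.0; 54 255.0; 56 256.0; 58 129.0; 60 129.0; 62 129.0; 64 129.0; 66 129.0; 68 129.0; 70 129.0; 72 129.0; 74 129.0; 76 129.0; 78 129.0; 80 129.0; 82 129.0; 84 117.0; 86 113.0; 88 114.0; 90 113.0; 92 107.0; 94 107.0; 96 107.0; 98 107.0;
```

Stack by depth, measured back from the tip: narrow 30–52 mm, wide 54–84, collar 84–92. That's contiguous. Now the cap.

Call:
{"op": "jog_arm", "data": {
  "series": [
    [[2.3,0,0],[0,0,40],-1],
    [[0,0,0],[0,-27,42],-1],
    [[0,0,0],[20,-27,42],-1],
    [[0,0,0],[20,-28,41],-1],
    [[0,0,0],[15,0,0],-1],
    [[0,0,0],[0,0,0],-1]
  ]
}}

```text
clock: 21.62
eef_pos: [518.6, -67.7, 136.3]
tool_rot: [-2.089, 1.565, 2.824]
force: [0.7, 0.7, 0.3]
width: 85.6
```

Run:
```python
from h import *
st(); d=save("wrist","w13"); P=cloud(d); P[d["range_z"]<=0]=1e6
q=P.reshape(-1,3); q=q[(abs(q[:,0]-519)<42)&(abs(q[:,1]+67)<42)]
t=q[abs(q[:,2]-44)<2]; print(len(t),t[:,:2].mean(0) if len(t) else 0,cv2.minAreaRect(t[:,:2].astype(np.float32)))
t=q[(q[:,2]>8)&(q[:,2]<50)]; r=cv2.minAreaRect(t[:,:2].astype(np.float32)); print(r)
goto([*r[0],32],11.5)
```

```text
t 21.62 tcp [518.6 -67.7 136.3] x [-0.005  0.002 -1.   ] yyaw 11.53 F [0.7 0.7 0.3] w 85.6 q [ 0.22  0.63 -0.22  1.97  0.24  0.57  0.04]
2033 [519.08407486 -66.20664481] ((519.4182739257812, -67.13053894042969), (24.87168312072754, 48.645870208740234), 12.539043426513672)
((519.3034057617188, -67.15577697753906), (44.196632385253906, 48.61441421508789), 12.679906845092773)
turn [ 0.12 -0.15  0.18] then shift [ 1.051e+02 -3.000e-01  1.000e-01]
```

Call:
{"op": "jog_arm", "data": {
  "series": [
    [[-1.1,0,0.2],[40,0,0],-1],
    [[0,0,0],[40,0,0],-1],
    [[0,0,0],[24,0,0],-1],
    [[0,0,0],[0,0,0],-1],
    [[0,0,0],[0,0,0],1],
    [[0,0,0],[0,0,0],1],
    [[0,0,0],[0,0,0],1],
    [[0,0,0],[0,0,0],1]
  ]
}}

```text
clock: 22.68
eef_pos: [520.3, -68.5, 35.2]
tool_rot: [1.684, 1.567, 0.333]
force: [0.1, 0.0, 5.5]
width: 42.8
```

Call:
{"op": "jog_arm", "data": {
  "series": [
    [[0,0,0],[0,0,0],1],
    [[0,0,0],[0,0,0],1],
    [[0,0,0],[-10,0,0],1],
    [[0,0,0],[-30,0,0],1],
    [[0,0,0],[-45,0,0],1],
    [[0,0,0],[0,0,0],1]
  ]
}}

```text
clock: 23.42
eef_pos: [521.6, -69.0, 122.4]
tool_rot: [1.423, 1.563, 0.072]
force: [0.8, -0.2, -1.5]
width: 43.0
```

Run:
```python
from h import *
st(); goto([593,-14,112],13.9)
```

```text
t 23.43 tcp [521.6 -69.  122.4] x [ 0.008  0.001 -1.   ] yyaw 12.57 F [ 0.8 -0.2 -1.5] w 43.0 q [ 0.22  0.66 -0.22  1.98  0.26  0.52  0.04]
turn [-1.33  0.07 -0.46] then shift [ 10.4  82.5 -36.2]
```

Call:
{"op": "jog_arm", "data": {
  "series": [
    [[-1.3,0,-0.4],[0,20,0],1],
    [[0,0,0],[0,32,-18],1],
    [[0,0,0],[4,30,-18],1],
    [[0,0,0],[4,0,0],1],
    [[0,0,0],[0,0,0],1]
  ]
}}

```text
clock: 24.05
eef_pos: [588.8, -15.1, 109.5]
tool_rot: [-1.67, 1.562, -2.998]
force: [0.2, 0.6, -1.3]
width: 42.7
```

Run:
```python
from h import *
st(); d=save("wrist","w14"); d,P,T,b,a=fit("w14",44,48); part2(T,b)
cv2.imwrite("pics/w14c.png",cv2.resize(d["img"][0:360,140:520,::-1],None,fx=1.6,fy=1.6))
```

```text
t 24.05 tcp [588.8 -15.1 109.5] x [-0.009 -0.001 -1.   ] yyaw 13.89 F [ 0.2  0.6 -1.3] w 42.7 q [ 0.11  0.74 -0.22  1.8   0.25  0.63 -0.01]
axle tool-y at z=0: 6.63 slope deg 0.15 tip px 343.5 76 tip tool [  9.8   6.4 -83.2]
axle tool-x (depth) pct 1,5,20,50 [-2.  -0.7  1.7  3.2]
part n 15057 x [-18.4 -13.5  -6.1  29.9] y [-24.4  -0.2  24.4] z [-26.2  -9.4  21.8]
topx -8.74 top rect ((-0.006821632385253906, -2.070636749267578), (48.8025016784668, 17.9810791015625), 89.97696685791016) front z [-26.1 -25.7 -22.5]
```

View pics/w14c.png

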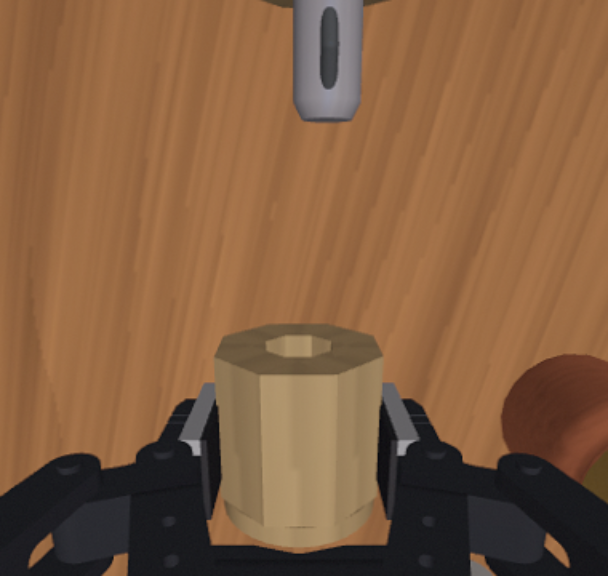

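The cap is held level, mouth (298,346) toward the axle tip (328,118). Correct and approach.

Call:
{"op": "jog_arm", "data": {
  "series": [
    [[0,0,0],[-4,5.6,0],1],
    [[0,0,0],[0,0,-15],1],
    [[0,0,0],[0,0,-15],1],
    [[0,0,0],[0,0,-12],1],
    [[0,0,0],[0,0,0],1]
  ]
}}

```text
clock: 24.72
eef_pos: [585.2, 29.9, 114.5]
tool_rot: [-1.877, 1.565, 3.081]
force: [0.3, 0.1, -1.3]
width: 43.1
```

Run:
```python
from h import *
st(); d=save("wrist","w15"); d,P,T,b,a=fit("w15",44,48); part2(T,b)
# axle edges and bore edges by row
for v in (150,160,170,175,180,205,210,215): 
    u=np.where(a[v])[0]; print(v,(u.min(),u.max(),np.round((onz(d,(u.min()+u.max())/2,v,100)-pose()[0])@pose()[1].as_matrix(),1)) if len(u) else None)
```

```text
t 24.73 tcp [585.2  29.9 114.5] x [-0.006  0.    -1.   ] yyaw 14.08 F [ 0.3  0.1 -1.3] w 43.1 q [ 0.04  0.73 -0.21  1.81  0.24  0.63 -0.07]
axle tool-y at z=0: -0.97 slope deg -0.45 tip px 325.0 184 tip tool [ 14.6  -0.8 -40.5]
axle tool-x (depth) pct 1,5,20,50 [-9.9 -9.1 -8.1 -3.8]
part n 15043 x [-18.5 -13.7  -6.4  29.8] y [-24.4  -0.2  24.4] z [-27.1 -10.1  21. ]
topx -9.06 top rect ((0.0038356781005859375, -2.9474925994873047), (48.751651763916016, 17.965574264526367), 89.97486114501953) front z [-26.9 -26.5 -23.3]
150 (np.int64(307), np.int64(344), array([ 14.6,  -0.6, -55.2]))
160 (np.int64(307), np.int64(344), array([ 14.6,  -0.6, -50.9]))
170 (np.int64(307), np.int64(343), array([ 14.6,  -0.8, -46.6]))
175 (np.int64(307), np.int64(343), array([ 14.6,  -0.8, -44.4]))
180 (np.int64(309), np.int64(341), array([ 14.6,  -0.8, -42.2]))
205 None
210 None
215 None
```

Call:
{"op": "jog_arm", "data": {
  "series": [
    [[0.1,0,0],[0.8,-0.6,0],1],
    [[0,0,0],[0,0,-6],1],
    [[0,0,0],[0,0,-6],1],
    [[0,0,0],[0,0,-5],1],
    [[0,0,0],[0,0,0],1]
  ]
}}

```text
clock: 25.4
eef_pos: [580.9, 44.9, 113.7]
tool_rot: [-1.81, 1.565, -3.139]
force: [0.8, -0.5, -2.0]
width: 42.8
```

Call:
{"op": "jog_arm", "data": {
  "series": [
    [[0,0,0],[0,0,-4],1],
    [[0,0,0],[0,0,-4],1],
    [[0,0,0],[0,0,0],1]
  ]
}}

```text
clock: 25.78
eef_pos: [579.0, 52.4, 113.7]
tool_rot: [-1.795, 1.565, -3.125]
force: [0.2, -0.2, -0.2]
width: 43.0
```

Run:
```python
from h import *
st(); d=save("wrist","w16")
for v in(192,196,200,204,207,210): print(v,d["img"][v,285:370].astype(int).sum(-1).tolist())
```

```text
t 25.77 tcp [579.   52.4 113.7] x [-0.006 -0.    -1.   ] yyaw 13.84 F [ 0.2 -0.2 -0.2] w 43.0 q [-0.01  0.73 -0.21  1.82  0.24  0.62 -0.11]
192 [340, 340, 341, 336, 333, 334, 337, 340, 342, 342, 335, 336, 329, 319, 321, 320, 327, 325, 326, 317, 304, 305, 302, 241, 261, 296, 323, 342, 358, 367, 376, 386, 394, 398, 405, 415, 422, 429, 431, 433, 372, 409, 411, 409, 443, 442, 434, 423, 418, 419, 417, 420, 408, 398, 393, 385, 367, 349, 325, 306, 285, 319, 319, 316, 314, 306, 301, 305, 324, 336, 326, 323, 319, 314, 314, 314, 311, 306, 302, 297, 300, 300, 299, 313, 328]
196 [344, 340, 339, 334, 332, 337, 339, 342, 346, 339, 337, 330, 325, 319, 322, 323, 325, 324, 314, 307, 303, 304, 304, 236, 260, 292, 320, 337, 358, 368, 375, 385, 392, 400, 407, 417, 426, 364, 170, 201, 217, 234, 243, 222, 215, 336, 446, 425, 418, 415, 417, 418, 409, 398, 393, 381, 365, 348, 324, 306, 313, 317, 317, 306, 301, 297, 308, 324, 332, 324, 318, 315, 313, 315, 318, 309, 310, 303, 303, 302, 295, 297, 315, 328, 327]
200 [338, 338, 335, 334, 334, 339, 341, 340, 338, 337, 331, 327, 317, 323, 323, 326, 329, 317, 307, 
[... 919 characters left out ...]
 386, 398, 401, 412, 418, 348, 131, 186, 205, 223, 238, 241, 227, 203, 188, 303, 433, 420, 416, 418, 420, 410, 396, 390, 380, 363, 343, 318, 290, 237, 238, 240, 239, 237, 238, 234, 232, 237, 233, 233, 234, 238, 238, 241, 250, 254, 263, 263, 287, 298, 325, 335, 331, 328]
210 [247, 252, 249, 247, 253, 250, 252, 251, 251, 247, 249, 248, 251, 248, 249, 248, 246, 246, 247, 249, 241, 245, 238, 226, 258, 295, 318, 340, 358, 366, 378, 387, 396, 400, 411, 420, 348, 143, 183, 209, 222, 238, 244, 229, 206, 182, 304, 435, 420, 417, 419, 422, 406, 395, 389, 380, 361, 346, 319, 270, 232, 243, 245, 244, 247, 245, 250, 248, 248, 249, 251, 247, 255, 252, 250, 253, 248, 249, 251, 247, 252, 249, 247, 248, 243]
```

Axle (308–344 px) is centred in the cap's bore and forces are near zero. About 20 mm to go.

Call:
{"op": "jog_arm", "data": {
  "series": [
    [[0,0,0],[0,0,-5],1],
    [[0,0,0],[0,0,-5],1],
    [[0,0,0],[0,0,-4],1],
    [[0,0,0],[0,0,0],1]
  ]
}}

```text
clock: 26.32
eef_pos: [575.7, 67.1, 113.9]
tool_rot: [-2.025, 1.565, 2.929]
force: [-1.0, 1.2, 2.1]
width: 43.0
```

Call:
{"op": "jog_arm", "data": {
  "series": [
    [[0,0,0],[0,0,-2.5],1],
    [[0,0,0],[0,0,0],1]
  ]
}}

```text
clock: 26.58
eef_pos: [575.1, 68.3, 113.7]
tool_rot: [-1.837, 1.565, 3.117]
force: [-0.2, 0.9, 1.8]
width: 42.9
```

Call:
{"op": "jog_arm", "data": {
  "series": [
    [[0,0,0],[0,0,-2],1],
    [[0,0,0],[0,0,0],1]
  ]
}}

```text
clock: 26.82
eef_pos: [574.6, 70.0, 113.7]
tool_rot: [-1.776, 1.565, -3.106]
force: [-0.5, 0.2, 1.7]
width: 43.0
```

Call:
{"op": "jog_arm", "data": {
  "series": [
    [[0,0,0],[0,0,-2],1],
    [[0,0,0],[0,0,0],1]
  ]
}}

```text
clock: 27.08
eef_pos: [574.1, 72.1, 113.7]
tool_rot: [-1.809, 1.565, -3.139]
force: [-1.2, 0.8, 2.8]
width: 42.7
```

Call:
{"op": "jog_arm", "data": {
  "series": [
    [[0,0,0],[0,0,-2],1],
    [[0,0,0],[0,0,0],1]
  ]
}}

```text
clock: 27.32
eef_pos: [573.7, 73.8, 113.7]
tool_rot: [-1.745, 1.565, -3.074]
force: [0.3, -0.7, 2.4]
width: 42.9
```

Call:
{"op": "jog_arm", "data": {
  "series": [
    [[0,0,0],[0,0,-2],1],
    [[0,0,0],[0,0,0],1]
  ]
}}

```text
clock: 27.58
eef_pos: [573.6, 73.9, 113.8]
tool_rot: [-1.399, 1.565, -2.73]
force: [0.3, -5.5, 3.6]
width: 43.1
```

Call:
{"op": "jog_arm", "data": {
  "series": [
    [[0,0,0],[0,0,-1.5],1],
    [[0,0,0],[0,0,0],1]
  ]
}}

```text
clock: 27.82
eef_pos: [573.5, 73.9, 113.8]
tool_rot: [-1.166, 1.564, -2.498]
force: [1.3, -8.2, 2.8]
width: 43.0
```

Contact at y = 73.9; axial force now 8.3 N. A little more brings it to about 10–11 N.

Call:
{"op": "jog_arm", "data": {
  "series": [
    [[0,0,0],[0,0,-1.3],1],
    [[0,0,0],[0,0,0],1]
  ]
}}

```text
clock: 28.08
eef_pos: [573.4, 74.0, 113.9]
tool_rot: [-0.996, 1.563, -2.329]
force: [0.9, -10.2, 3.2]
width: 42.8
```

Call:
{"op": "jog_arm", "data": {
  "series": [
    [[0,0,0],[0,0,0],1],
    [[0,0,0],[0,0,0],1]
  ]
}}

```text
clock: 28.32
eef_pos: [573.4, 74.0, 113.8]
tool_rot: [-1.006, 1.563, -2.338]
force: [2.0, -9.4, 3.3]
width: 42.8
```

Pressed at about 10 N, steady. Ease to a light push, release, lift and look.

Call:
{"op": "jog_arm", "data": {
  "series": [
    [[0,0,0],[0,0,3],1],
    [[0,0,0],[0,0,0],1],
    [[0,0,0],[0,0,0],-1],
    [[0,0,0],[0,0,0],-1],
    [[0,0,0],[0,0,0],-1],
    [[0,0,0],[-30,0,0],-1],
    [[0,0,0],[-45,0,0],-1],
    [[0,0,0],[-15,0,0],-1]
  ]
}}

```text
clock: 29.32
eef_pos: [575.1, 76.3, 206.2]
tool_rot: [-2.242, 1.569, 2.712]
force: [0.8, -0.2, -0.6]
width: 85.2
```

Run:
```python
from h import *
st(); d=save("wrist","w17"); s=save("side","s2"); t=save("top","t2")
u=np.array([np.cos(np.radians(-76.1)),np.sin(np.radians(-76.1))]); n=np.array([-u[1],u[0]])
for nm,dd in(("wrist",d),("side",s),("top",t)):
    q=cloud(dd)[dd["range_z"]>0]; r=q[:,:2]-[574.8,67]; al=-r@u; la=r@n; print(nm)
    for lo in np.arange(-24,98,2):
        k=(abs(la)<6)&(q[:,2]>95)&(q[:,2]<140)&(al>=lo)&(al<lo+2); print(lo,np.round(np.median(q[k,2])) if k.any() else None,end="; ")
a=cv2.resize(d["img"][0:400,160:500,::-1],(510,590)); b=cv2.resize(s["img"][195:325,300:400,::-1],None,fx=2.8,fy=2.8,interpolation=3)
c=np.zeros((590,795,3),np.uint8); c[:,:510]=a; c[:b.shape[0],512:512+b.shape[1]]=b; tt=cv2.resize(t["img"][195:275,185:325,::-1],None,fx=2,fy=2); c[400:400+160,512:792]=tt
cv2.imwrite("pics/final.png",c)
```

```text
t 29.32 tcp [575.1  76.3 206.2] x [-0.002  0.001 -1.   ] yyaw 13.83 F [ 0.8 -0.2 -0.6] w 85.2 q [-0.02  0.6  -0.24  1.76  0.19  0.8  -0.11]
wrist
-24 None; -22 None; -20 None; -18 123.0; -16 123.0; -14 123.0; -12 123.0; -10 123.0; -8 123.0; -6 123.0; -4 123.0; -2 123.0; 0 123.0; 2 123.0; 4 123.0; 6 123.0; 8 123.0; 10 123.0; 12 123.0; 14 123.0; 16 123.0; 18 123.0; 20 123.0; 22 123.0; 24 123.0; 26 123.0; 28 123.0; 30 123.0; 32 123.0; 34 123.0; 36 123.0; 38 123.0; 40 123.0; 42 123.0; 44 123.0; 46 123.0; 48 123.0; 50 123.0; 52 123.0; 54 129.0; 56 129.0; 58 129.0; 60 129.0; 62 129.0; 64 129.0; 66 129.0; 68 129.0; 70 129.0; 72 129.0; 74 129.0; 76 129.0; 78 129.0; 80 129.0; 82 129.0; 84 113.0; 86 114.0; 88 115.0; 90 113.0; 92 107.0; 94 107.0; 96 108.0; side
-24 None; -22 None; -20 122.0; -18 123.0; -16 125.0; -14 124.0; -12 124.0; -10 124.0; -8 124.0; -6 124.0; -4 123.0; -2 124.0; 0 125.0; 2 124.0; 4 124.0; 6 124.0; 8 124.0; 10 125.0; 12 124.0; 14 124.0; 16 125.0; 18 124.0; 20 124.0; 22 123.0; 24 124.0; 26 124.0; 28 124.0; 30 124.0; 32 124.0; 34 124.0; 36 123.0; 38 124.0; 40 124.0; 42 124.0; 44 124.0; 46 124.0; 48 None; 50 None; 52 129.0; 54 130.0; 56 131.0; 58 129.0; 60 130.0; 62 129.0; 64 131.0; 66 130.0; 68 130.0; 70 130.0; 72 130.0; 74 130.0; 76 130.0; 78 129.0; 80 128.0; 82 122.0; 84 116.0; 86 116.0; 88 114.0; 90 113.0; 92 None; 94 None; 96 None; top
-24 None; -22 None; -20 None; -18 114.0; -16 122.0; -14 125.0; -12 126.0; -10 None; -8 None; -6 None; -4 None; -2 None; 0 None; 2 None; 4 None; 6 None; 8 None; 10 None; 12 None; 14 None; 16 None; 18 None; 20 None; 22 None; 24 None; 26 None; 28 None; 30 None; 32 None; 34 None; 36 None; 38 None; 40 None; 42 None; 44 None; 46 None; 48 None; 50 None; 52 None; 54 None; 56 None; 58 None; 60 None; 62 None; 64 None; 66 None; 68 None; 70 None; 72 None; 74 None; 76 None; 78 None; 80 None; 82 None; 84 None; 86 None; 88 None; 90 None; 92 None; 94 None; 96 None;
```

View pics/final.png

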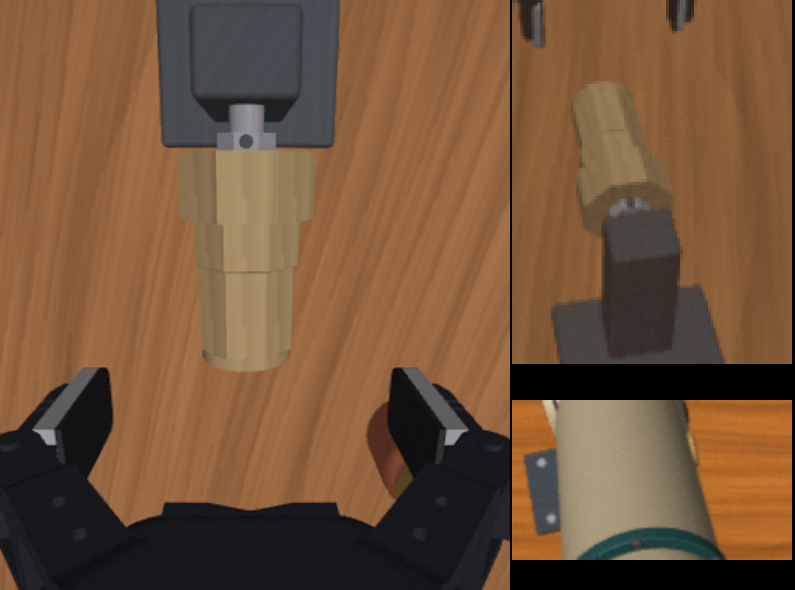

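The picture shows collar (247,140), wide, narrow and cap in line with only thin seams, and the gripper clear. One finer length check (nominal 100 mm), plus a check that the bystanders are unmoved, before handing in.

Run:
```python
from h import *
u=np.array([np.cos(np.radians(-76.1)),np.sin(np.radians(-76.1))]); n=np.array([-u[1],u[0]])
d=load("w17"); q=cloud(d)[d["range_z"]>0]; r=q[:,:2]-[574.8,67]; al=-r@u; la=r@n
c=(abs(la)<6)&(q[:,2]>119)&(q[:,2]<126.5)&(al<56); w=(abs(la)<6)&(q[:,2]>126.5)&(q[:,2]<134)&(al>45)
print("cap+narrow",al[c].min(),al[c].max(),"wide",al[w].min(),al[w].max(),"gaps between samples",np.diff(np.sort(al[c|w])).max())
k=(abs(la)<6)&(q[:,2]<119)&(q[:,2]>30)&(al>-15)&(al<82); print("low points within span",k.sum())
a,b=load("side0"),load("s2"); D=np.abs(a["img"].astype(int)-b["img"]).sum(-1)[140:245,255:310]; print("bystander change px",(D>60).sum())
```

```text
cap+narrow -16.617581510867943 53.083782682126696 wide 54.14702956296313 136.3582139554836 gaps between samples 22.170780986985704
low points within span 0
bystander change px 609
```

Cap plus narrow spans 69.7 mm against a nominal 70, with no low points in between, so it's tight. The bystander pixel change needs a check, as it may just be shadow.

Run:
```python
from h import *
a,b=load("side0"),load("s2"); Z=abs(a["range_z"]-b["range_z"])
D=np.abs(a["img"].astype(int)-b["img"]).sum(-1)>60
for n,(x0,y0,x1,y1) in dict(jar=(250,198,290,246),tub=(265,170,306,210),brush=(280,140,308,176)).items():
    g=D[y0:y1,x0:x1]; z=Z[y0:y1,x0:x1]; v,u=np.where(g); print(n,g.sum(),(z>15).sum(),(u.min()+x0,u.max()+x0,v.min()+y0,v.max()+y0) if len(u) else "", a["range_z"][(y0+y1)//2,(x0+x1)//2], b["range_z"][(y0+y1)//2,(x0+x1)//2])
P,Q=cloud(a),cloud(b)
for n,(x0,y0,x1,y1),h in(("jar",(250,198,290,246),60),("tub",(265,170,306,210),40),("brush",(280,140,308,176),6)):
    print(n,[np.round(np.median(X[y0:y1,x0:x1][(X[y0:y1,x0:x1,2]>h)&(X[y0:y1,x0:x1,2]<100)],0),1) for X in(P,Q)])
```

```text
jar 0 31  878.1588 878.3598
tub 358 373 (np.int64(291), np.int64(305), np.int64(170), np.int64(209)) 1057.9554 0.0
brush 182 212 (np.int64(292), np.int64(307), np.int64(159), np.int64(175)) 1141.7081 1139.5078
jar [array([724.6, -14.1,  85. ]), array([724.5, -13.8,  85.1])]
tub [array([ 712.1, -132.6,   56.6]), array([ 719.8, -120.4,   57.7])]
brush [array([ 709.2, -298.6,   19.5]), array([ 713.4, -306.4,   19.7])]
```

The changes sit only at columns ≥ 291, which fits the raised hand hiding part of the view. I'll move it out of the way and confirm.

Call:
{"op": "jog_arm", "data": {
  "series": [
    [[0,0,0],[-30,0,0],-1],
    [[0,0,0],[0,-50,0],-1],
    [[0,0,0],[0,-50,0],-1],
    [[0,0,0],[0,-40,0],-1],
    [[0,0,0],[0,0,0],-1]
  ]
}}

```text
clock: 30.1
eef_pos: [433.9, 40.9, 233.2]
tool_rot: [-1.644, 1.559, -2.974]
force: [0.4, -0.3, -0.6]
width: 85.3
```

Run:
```python
from h import *
b=save("side","s3"); a=load("side0"); D=np.abs(a["img"].astype(int)-b["img"]).sum(-1)>60
P,Q=cloud(a),cloud(b)
for n,(x0,y0,x1,y1),h in(("jar",(250,198,290,246),60),("tub",(265,170,306,210),40),("brush",(280,140,308,176),6)):
    print(n,D[y0:y1,x0:x1].sum(),[np.round(np.median(X[y0:y1,x0:x1][(X[y0:y1,x0:x1,2]>h)&(X[y0:y1,x0:x1,2]<100)],0),1) for X in(P,Q)])
c=load("s2"); print("stack change px",(np.abs(c["img"].astype(int)-b["img"]).sum(-1)>60)[222:280,318:360].sum())
st()
```

```text
jar 0 [array([724.6, -14.1,  85. ]), array([724.2, -14.1,  85.1])]
tub 0 [array([ 712.1, -132.6,   56.6]), array([ 712.3, -130.9,   56.5])]
brush 0 [array([ 709.2, -298.6,   19.5]), array([ 709.1, -298.5,   19.6])]
stack change px 0
t 30.15 tcp [436.6  41.6 233.6] x [-0.009 -0.001 -1.   ] yyaw 13.79 F [ 0.9  0.5 -1.3] w 85.5 q [ 0.04  0.38 -0.27  2.09  0.15  0.7  -0.09]
```

Bystanders unmoved and the stack unchanged. Handing in.

```bash
python3 -c "
from cell import *
print(finish_job())"
```

```text
the job is handed in; nothing more can be done
None
```

The wide section is on the near stand's axle against the collar, with the narrow section behind it and the end cap pressed home. The job was handed in at about 30 s with the gripper open and clear of everything; `finish_job()` gives no verdict.

- **Contact forces:** the wide section met the collar at about 7.5 N, and the narrow section met the wide at about 9 N. I pressed the cap at about 10 N. No reported reading passed about 11 N.
- **No gaps:** depth readings show cap plus narrow spanning 69.7 mm (70 nominal), with no dips anywhere along the stack and the collar directly behind it. The stack did not change after I let go.
- **Jar, tub and brush:** none of them moved. A first image comparison flagged the tub and brush, but the raised hand was hiding them. With the hand out of the way, no pixels had changed.
- **Check that failed:** the last top-camera look at the stack showed nothing useful, because the arm blocked the view. The no-gap check relies on the wrist and side views and the contact forces.

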